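# Open the dust extractor's filter cover and hang it on the hook

### The job

The mosaic-cutting dust extractor needs its filter cleaned: press its red release tab all the way in so that the blue filter cover springs up, then take the cover by its black handle, pivot its upper edge well out (15 to 20 degrees from the sloping face) while its lower edge is still in the frame, and lift it out. Hang the cover by its handle on the steel hook of the stand, face up and at rest, and let go. Do not drop the cover on the way, and leave the mug, the tub of tile pieces and the nippers standing where they are.

Things in the scene. Friction and masses are not known exactly. Their poses are not given: they have to be found in the camera images.
- extractor: Grey fixed bench dust extractor, 200 mm wide. Origin: on the table under cover_seat; x towards its back, y left, z up. Front slopes up along +x at 26 deg. Its green head overhangs the slope's top: vertical front face at x 130 mm, 205 to 305 mm above the table, full width. Over the tab it leaves room only for a tool leaning back, square to the slope, not for a vertical one.
- cover_seat (a point): Place of the cover in the extractor: middle of its lower edge, on its outer face when shut, 70 mm above the table. x up the slope, y level to the left, z outward square to the slope. Shut cover: x 0 to 110, y -60 to 60, z -6 to 0 mm. Frame around it flush at z 0, out to y +-100. Black rail at x -15 to -3 mm, z up to 3 mm, holds down two 7 mm tongues on the cover's lower edge.
- tab_face (a point): Middle of the pressing face of the red release tab, 24 mm (up the slope) x 36 mm, at x 134, y 0, z 14 mm of cover_seat, just above the cover; stands 12 mm proud of its housing. Axes as cover_seat: press along -z.
- tab (a joint): Travel of the red tab: 0 out, 0.008 m fully in. Takes 1.5 N to start, 5.5 N fully in; springs back when let go. It withdraws a bolt that laps 5 mm over the cover's upper edge; from about 0.006 m the cover is free and a spring lifts its upper edge about 14 mm (8 degrees) and keeps it there after the tab is let go. The upper edge then lies above the bolt.
- cover: Loose blue snap-in cover, plate 110 x 120 x 6 mm, 0.10 to 0.17 kg. Origin: middle of its lower edge on its outer face. x from lower to upper edge, y along the lower edge, z out of the outer face; shut, it coincides with cover_seat. It pivots about y at its lower edge; the tongues leave the rail when it is moved 8 mm up the slope, or outward once pivoted 17 degrees.
- cover_handle (a point): On the cover's stiff black handle, a bridge at the plate's centre: middle of the underside of its cross bar, at x 55, y 0, z 34 mm of the cover, same axes. Handle 56 mm along y over its flat outer leg faces (grip there, closing along y; tool need not be square to the plate), 14 mm along x, 44 mm high above the plate; bar 10 mm thick. Opening 38 mm wide (y), 34 mm high, runs along x.
- hook_seat (a point): Hanging place on the fixed hook stand: on top of a level 8 mm steel rod, 239 mm above the table. z up, x along the rod from tip to post. The tip, 24 mm before (-x), turns up to 12 mm above the rod's top; 8 mm post 90 mm behind, no higher than the rod. Cover hangs plate level below, cross bar across the rod: pass the opening over the tip from -x, then lower. Foot 14 mm high.
- mug_mid (a point): White mug, bystander, diameter 72, height 85 mm; point on its axis half-way up.
- tub_mid (a point): Clear tub of tile pieces, bystander, 90 x 70 x 45 mm; point at its centre.
- nippers_mid (a point): Black-handled tile nippers lying flat, bystander, about 140 x 60 x 16 mm; point near the middle.
Mind the look-alikes: they are no part of the job. There is more than one size of the part that bears hook_seat; the job needs the largest. Leave any yellow look-alike of the cover alone.

How it is judged:
By the outcome, as a careful person would: the job done as asked, in the order asked, and still so for the second after the job is handed in, with the robot touching nothing.
It also fails if it takes over 67 s, if anything falls off the work surface, if the arm or the gripper's body presses on something with over 40 N, if the wrist force passes 120 N, or if a joint passes its speed limit or range.

### The arm

A 6-joint arm with a two-finger parallel gripper is mounted at the origin on the work surface. World frame = base frame: x ahead of the robot, y to its left, z up, the work surface at z = 0. Lengths are in m, angles in rad, forces in N, time in s.
With the tool pointing down it reaches from about 0.3 to 0.775 m from the base axis. Payload 14.6 kg.
Tool frame: the origin (TCP) lies on the centre line of the jaws, within the pads' length; the fingertips stand 25 mm ahead of it and the grasp point (between the pads) lies 6 mm ahead of it (ctrl.tip_reach is the distance from the TCP to the fingertips, in m); z points along the fingers, y is the line along which they close (so a half turn about z gives the same grasp; the last joint's range is limited). The gripper opens to 94 mm and grips with 3 to 60 N. Pads are 16 mm wide; open, the fingers measure 119 mm over their backs; the gripper's body (75 mm by 177 mm) begins 78 mm behind the grasp point.
Start: joints at [-1.205, 0.3, 1.521, -0, 1.321, -0.067], TCP at [0.231, -0.499, 0.23] pointing down, gripper open.
Joint ranges: [-3.03, 3.03], [-0.79, 2.21], [0.23, 2.52], [-1.04, 4.18], [0, 3.07], [-2.55, 2.55]. Speed limits (rad/s): [2.22, 2.22, 2.57, 3.14, 3.14, 3.14].

### API

Orientations are given as [roll, pitch, yaw] about the fixed x, y, z axes, in that order (R = Rz(yaw) Ry(pitch) Rx(roll)).
In Python, from station import ctrl gives the robot as it stands. The module is installed in compiled form; this text tells all that it offers.
- The arm moves only by the tool apply_moves, never from a script. Its argument "deltas" is a list of rows, each a list of 7 numbers: the closure in counts, from 0 (fully open) to 255 (shut), then the shift along the world's x, y, z in cm, then the turn, a rotation vector about the world's x, y, z in rad. In form: [[jaw, tx, ty, tz, ax, ay, az], ...]. A call has 1 to 10 rows; each row shifts and turns the commanded pose from where the row before left it; what a row does not reach is not made up. A row lasts 1/10 s, in which the tool goes at most 50 mm and 8.59 degrees, less where a joint would pass 70% of its speed; a pose out of reach is approached as far as the arm can. A call with a gripper value outside its range is refused whole. The fingers move at their own pace and stop on an object; "grip_force" is the grip in N (left out, the last holds). Time passes only in rows, so rows that do not move let the fingers close. It gives the time, the measured TCP pose, the force, the opening and the grip force at its end, in the units of the state.
- ctrl.get_obs(): the state, without advancing time (a new reading comes with each control period).
- ctrl.camera(name): name is "side" or "top" or "wrist"; returns a dict with "img" (400x640x3 uint8, red, green, blue), "K" (3x3 intrinsics, pixels), "pose" (4x4, takes a point from camera to world coordinates); the wrist camera has in their place "hand_eye" (4x4, takes a point from camera to tool coordinates, whose origin is the TCP and whose axes are the flange's). Camera axes: x right, y up, looking along -z (the intrinsics and any distortion apply to the point x, -y, -z); pixel columns grow to the right and rows downward; lengths in m; the calibration is good to about 2 mm. A picture is of the moment at which its call begins: read the wrist's pose just before it. There is no depth.
- ctrl.hand_in(): hands the job in; it is judged then, once.
The state is a dict: "time_s": time; "qpos": joint angles; "joint_vel": joint speeds; "tau": joint torques, N m; "ee_pos": TCP position; "eef_rot": TCP orientation; "force": force on the tool from outside, world axes, zero at the start; "moment": the same for the moment, N m; "grip_width": finger opening in m; "grip_force": force on a finger pad.
Only numpy, scipy, OpenCV 4.12 (cv2) and the standard library are available. Lean on these libraries where they do the work, as an engineer would, in place of code of your own. Each camera call takes 0.05 s, during which the arm holds its last target. There are 200 camera calls.

## Working session

There is one attempt and no reset: what is moved stays moved. The work goes in short steps, Python scripts to look and compute and a tool call to move; the robot and the scene stay as the last step left them, time stands still between calls to the robot, and variables do not carry over. Pictures are saved under pics/ and viewed, at most 10 in all, crops included, and the job is handed in when it is done.

Besides the shell and the picture viewer there is one more tool, called as name([rows], argument=value, ...), one row to a line, values as JSON. apply_moves: Moves the arm, as the interface text tells. Its arguments: {"type":"object","properties":{"deltas":{"type":"array"},"grip_force":{"type":"number"}},"required":["deltas"]}

```bash
mkdir -p pics; ls
python3 - <<'E'
from station import ctrl
import cv2, numpy as np, pickle
o=ctrl.get_obs(); print(o['time_s'],o['ee_pos'],o['eef_rot'],ctrl.tip_reach)
d={}
for n in('side','top'):
    c=ctrl.camera(n); d[n]=c; cv2.imwrite(f'pics/{n}0.png',c['img'][:,:,::-1]); print(n,c['K'],c['pose'],[k for k in c if k!='img'])
pickle.dump(d,open('c0.pkl','wb'))
E
```

```text
pics
0.0 [ 0.23058656 -0.49907183  0.22988254] [-3.14043098e+00 -8.96184890e-05  4.32798988e-01] 0.025
side [[494.06097389   0.         321.50626384]
 [  0.         494.06097389 199.70234388]
 [  0.           0.           1.        ]] [[ 9.89905997e-01  1.00319449e-01 -1.00110564e-01  3.25740803e-01]
 [-1.41724824e-01  7.02873964e-01 -6.97052556e-01 -9.70519506e-01]
 [ 4.37180395e-04  7.04204657e-01  7.09996908e-01  1.13920873e+00]
 [ 0.00000000e+00  0.00000000e+00  0.00000000e+00  1.00000000e+00]] ['K', 'pose']
top [[419.06175909   0.         315.91376025]
 [  0.         419.06175909 199.20108228]
 [  0.           0.           1.        ]] [[ 3.92715544e-03  9.98967524e-01 -4.52599622e-02  3.96075813e-01]
 [-9.99992211e-01  3.90525545e-03 -5.72282416e-04 -2.03971171e-02]
 [-3.94939834e-04  4.52618571e-02  9.98975079e-01  1.25220188e+00]
 [ 0.00000000e+00  0.00000000e+00  0.00000000e+00  1.00000000e+00]] ['K', 'pose']
```

View pics/side0.png

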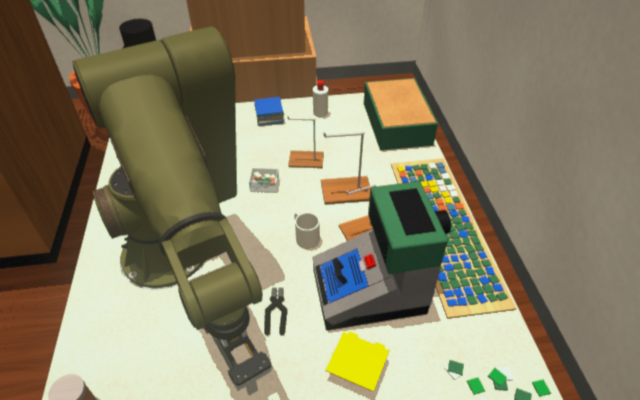

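View pics/top0.png

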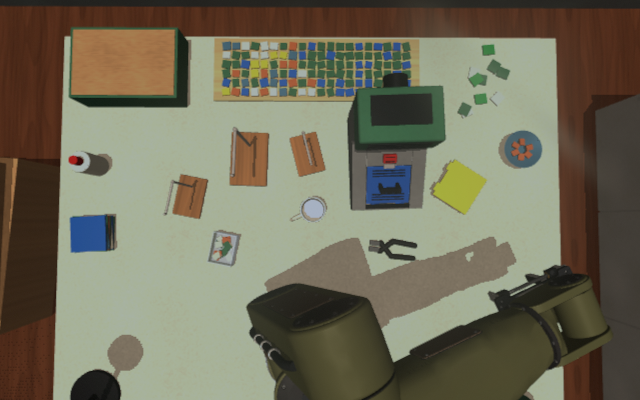

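```bash
cat > h.py <<'E'
import numpy as np, cv2, pickle
def ray(c,u,v,pose=None):
    P=c['pose'] if pose is None else pose
    K=c['K']; d=np.array([(u-K[0,2])/K[0,0],-(v-K[1,2])/K[1,1],-1.])
    return P[:3,3],P[:3,:3]@d
def onz(c,u,v,z,pose=None):
    o,d=ray(c,u,v,pose); return o+d*(z-o[2])/d[2]
def tri(rays):
    A=0;b=0
    for o,d in rays:
        d=d/np.linalg.norm(d); M=np.eye(3)-np.outer(d,d); A=A+M;b=b+M@o
    p=np.linalg.solve(A,b)
    return p,[round(1e3*np.linalg.norm(np.cross(p-o,d/np.linalg.norm(d))),1) for o,d in rays]
def proj(c,p,pose=None):
    P=c['pose'] if pose is None else pose
    q=P[:3,:3].T@(np.asarray(p)-P[:3,3]); K=c['K']
    return K[0,0]*q[0]/-q[2]+K[0,2], K[1,1]*-q[1]/-q[2]+K[1,2]
def blobs(img,lo,hi,box,amin=8):
    x0,y0,x1,y1=box
    m=cv2.inRange(cv2.cvtColor(img,cv2.COLOR_RGB2HSV)[y0:y1,x0:x1],lo,hi)
    cs,_=cv2.findContours(m,cv2.RETR_EXTERNAL,cv2.CHAIN_APPROX_NONE)
    out=[]
    for c in sorted(cs,key=cv2.contourArea,reverse=True):
        if cv2.contourArea(c)<amin: break
        r=cv2.minAreaRect(c+np.array([x0,y0])); out.append((cv2.contourArea(c),r,cv2.boxPoints(r).round(1).tolist()))
    return out
E
python3 - <<'E'
from h import *
d=pickle.load(open('c0.pkl','rb'))
def crop(n,x,y,w,h,s): return cv2.resize(d[n]['img'][y:y+h,x:x+w],(400,300),interpolation=cv2.INTER_CUBIC)
a=np.vstack([np.hstack([crop('top',335,130,108,81,0),crop('side',300,180,160,120,0)]),np.hstack([crop('top',160,115,180,135,0),crop('side',240,100,180,135,0)])])
cv2.imwrite('pics/crop1.png',a[:,:,::-1])
for n,b in(('top',(340,140,430,215)),('side',(300,180,400,310))):
    print(n,'red',[(x[0],x[1]) for x in blobs(d[n]['img'],(0,150,90),(8,255,255),b)])
    print(n,'blue',[(x[0],x[2]) for x in blobs(d[n]['img'],(100,120,60),(125,255,255),b)])
E
```

```text
top red [(89.0, ((389.5, 158.0), (8.0, 13.0), 90.0))]
top blue [(1485.5, [[366.0, 166.0], [410.0, 166.0], [410.0, 204.0], [366.0, 204.0]])]
side red [(105.0, ((369.3000183105469, 260.9000244140625), (13.28156566619873, 9.486830711364746), 71.56504821777344))]
side blue [(1332.5, [[313.0, 266.79998779296875], [356.5, 248.6999969482422], [371.3999938964844, 284.5], [327.8999938964844, 302.6000061035156]])]
```

View pics/crop1.png

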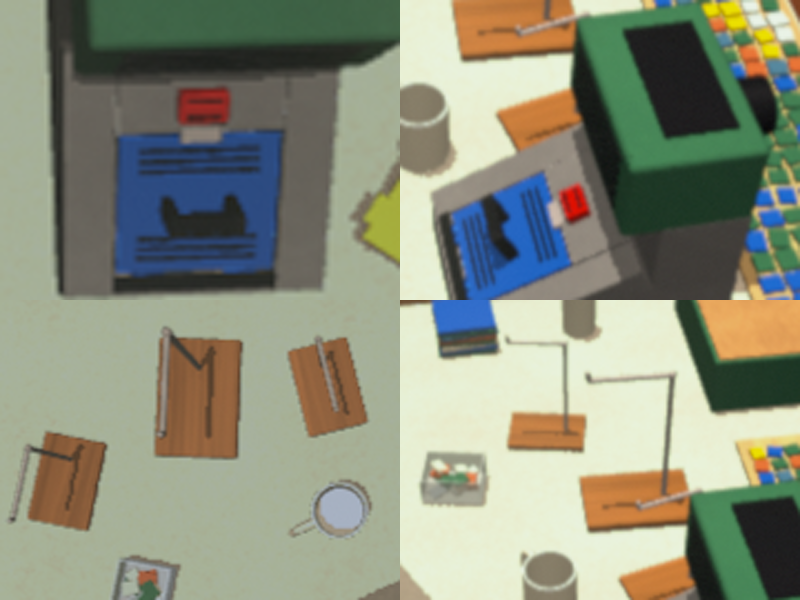

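Run:
```python
from h import *
d=pickle.load(open('c0.pkl','rb')); T,S=d['top'],d['side']; np.set_printoptions(precision=4,suppress=True)
for n,a,b in(('A tip',(233,176),(324.6,135.5)),('A post',(235,130),(362.5,134.5)),('B tip',(165.5,214),(288.5,118.5)),('B post',(172.5,182),(314.5,121)),('C tip',(303,133),(370,186)),('C other',(311,165),(348,193)),('red',(389.5,158),(369.3,260.9)),('C tip alt',(303,133),(348,193)),
 ):
    print(n,*tri([ray(T,*a),ray(S,*b)]))
print('rod z239', onz(T,233,176,.245),onz(T,235,130,.235))
print('red z141', onz(T,389.5,158,.141),onz(S,369.3,260.9,.141))
for p in((365.5,204),(410,204)): print('low edge',onz(T,*p,.070))
for p in((366,166),(410,166)): print('up edge',onz(T,*p,.118))
print('mug',onz(T,313,209,.085),'tub',onz(T,224,248,.02),'nip',onz(T,392,249,.01))
```

```text
A tip [0.4993 0.1826 0.2336] [np.float64(1.2), np.float64(1.2)]
A post [0.6139 0.1806 0.2262] [np.float64(1.0), np.float64(1.0)]
B tip [0.4066 0.3675 0.172 ] [np.float64(1.3), np.float64(1.3)]
B post [0.4907 0.3543 0.1627] [np.float64(1.8), np.float64(1.8)]
C tip [0.6117 0.0149 0.1715] [np.float64(5.4), np.float64(5.4)]
C other [ 0.5361 -0.007   0.1736] [np.float64(2.7), np.float64(2.7)]
red [ 0.558  -0.2171  0.1319] [np.float64(0.5), np.float64(0.5)]
C tip alt [0.5811 0.0153 0.1584] [np.float64(38.0), np.float64(38.0)]
rod z239 [0.4969 0.1804 0.245 ] [0.611 0.179 0.235]
red z141 [ 0.5571 -0.2155  0.141 ] [ 0.5554 -0.2239  0.141 ]
low edge [ 0.4366 -0.1597  0.07  ]
low edge [ 0.4371 -0.2853  0.07  ]
up edge [ 0.5384 -0.1556  0.118 ]
up edge [ 0.5388 -0.2752  0.118 ]
mug [ 0.4216 -0.0117  0.085 ] tub [0.3078 0.2489 0.02  ] nip [ 0.3061 -0.2448  0.01  ]
```

apply_moves([
  [255, 2.2, 2.4, 0.4, 0, -0.045, -0.043],
  [255, 2.4, 2.6, 0.4, 0, -0.045, -0.043],
  [255, 2.4, 2.6, 0.4, 0, -0.045, -0.043],
  [255, 2.4, 2.6, 0.4, 0, -0.045, -0.043],
  [255, 2.4, 2.6, 0.4, 0, -0.045, -0.043],
  [255, 2.4, 2.6, 0.4, 0, -0.045, -0.043],
  [255, 2.4, 2.6, 0.4, 0, -0.045, -0.043],
  [255, 2.4, 2.6, 0, 0, -0.045, -0.044],
  [255, 2.4, 2.6, 0, 0, -0.045, -0.044],
  [255, 2.4, 2.6, 0, 0, -0.049, -0.044],
], grip_force=20)

```text
time_s: 1.1
ee_pos: [0.4694, -0.2401, 0.2584]
eef_rot: [3.041, -0.442, 0.013]
force: [1.0, -1.1, 0.1]
grip_width: 0.0173
grip_force: 0.0
```

apply_moves([
  [255, 0.5, 1, 0, 0, 0, 0],
  [255, 0, 0, 0, 0, 0, 0],
  [255, 0, 0, 0, 0, 0, 0],
])

```text
time_s: 1.4
ee_pos: [0.4735, -0.2315, 0.2584]
eef_rot: [3.04, -0.439, 0.016]
force: [-0.3, -0.8, 0.2]
grip_width: 0.0002
grip_force: 0.0
```

Run:
```python
from h import *
from station import ctrl
from scipy.spatial.transform import Rotation as R
o=ctrl.get_obs(); c=ctrl.camera('wrist'); print(o['time_s'],o['ee_pos'],o['eef_rot'],o['grip_width'],c['hand_eye'],c['K'])
P=np.eye(4);P[:3,:3]=R.from_euler('xyz',o['eef_rot']).as_matrix();P[:3,3]=o['ee_pos']
c['pose']=P@c['hand_eye']; pickle.dump((o,c),open('w1.pkl','wb'))
cv2.imwrite('pics/w1.png',c['img'][:,:,::-1])
```

```text
1.4 [ 0.47351059 -0.2314636   0.2583531 ] [ 3.04027174 -0.4391312   0.01552019] 0.00020653370278025484 [[-2.23703551e-04  9.69431489e-01  2.45362056e-01  7.05040400e-02]
 [ 9.99999682e-01  4.04579703e-04 -6.86776213e-04 -3.76160981e-04]
 [-7.65050994e-04  2.45361825e-01 -9.69431271e-01 -1.55295390e-01]
 [ 0.00000000e+00  0.00000000e+00  0.00000000e+00  1.00000000e+00]] [[287.764475     0.         316.66798344]
 [  0.         287.764475   197.07961291]
 [  0.           0.           1.        ]]
```

View pics/w1.png

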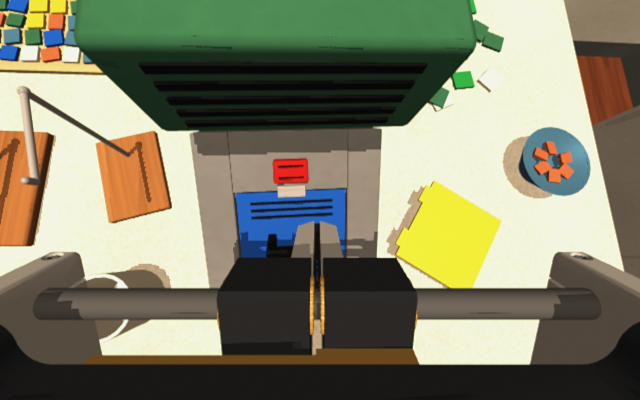

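Run:
```python
from h import *
np.set_printoptions(precision=4,suppress=True)
o,c=pickle.load(open('w1.pkl','rb')); d=pickle.load(open('c0.pkl','rb'))
r=blobs(c['img'],(0,150,90),(8,255,255),(230,140,350,200))[0]; print(r)
u=np.array(r[1][0]); T,S=d['top'],d['side']
print('tab w',onz(c,*u,.141)); print(tri([ray(c,*u),ray(T,389.5,158),ray(S,369.3,260.9)]),tri([ray(c,*u),ray(T,389.5,158)]))
b=blobs(c['img'],(100,120,60),(125,255,255),(200,180,380,260))[0]; print(b[0],b[2])
# upper edge fit: first blue row in columns
hsv=cv2.cvtColor(c['img'],cv2.COLOR_RGB2HSV); m=cv2.inRange(hsv,(100,120,60),(125,255,255))
cols=[x for x in range(240,344) if not 272<x<310]
e=[(x,180+np.argmax(m[180:230,x]>0)) for x in cols]
W=np.array([onz(c,x,v,.118) for x,v in e]); k=np.polyfit(W[:,1],W[:,0],1); print('edge yaw',-np.arctan(k[0]),W[:,0].mean())
row=[195,205,215,225]
for v in row:
    xs=np.where(m[v,200:400])[0]+200; print(v,xs.min(),xs.max())
for p in((235,193),(347,190)): print(onz(c,*p,.118))
print('hook tip C/A', )
```

```text
(774.5, ((290.0, 171.0), (24.0, 34.0), 90.0), [[273.0, 159.0], [307.0, 159.0], [307.0, 183.0], [273.0, 183.0]])
tab w [ 0.5547 -0.2167  0.141 ]
(array([ 0.5578, -0.2169,  0.1317]), [np.float64(0.4), np.float64(0.7), np.float64(0.3)]) (array([ 0.5584, -0.2171,  0.1299]), [np.float64(0.5), np.float64(0.5)])
4809.5 [[236.0, 189.0], [345.0, 189.0], [345.0, 257.0], [236.0, 257.0]]
edge yaw 0.03580834219224686 0.5388640289284558
195 236 345
205 236 345
215 237 345
225 238 344
[ 0.5369 -0.1576  0.118 ]
[ 0.5393 -0.2801  0.118 ]
hook tip C/A
```

```bash
cat >> h.py <<'E'
from scipy.spatial.transform import Rotation as R
def goto(p,yaw,tilt,o=None):
    "delta cm and rotvec from the measured pose to TCP p, tool axis leaning back by tilt, roll pi"
    from station import ctrl
    o=o or ctrl.get_obs(); Rt=R.from_euler('xyz',[np.pi,-tilt,yaw])
    dr=(Rt*R.from_euler('xyz',o['eef_rot']).inv()).as_rotvec()
    print('t',o['time_s'],'dcm',np.round((np.asarray(p)-o['ee_pos'])*100,2),'rot',np.round(dr,3))
E
python3 - <<'E'
from h import *
t=np.array([.554,-.217,.141]); n=np.array([-.438*1,-.013,.899])
goto(t+n*.045,.03,.454)
E
```

```text
t 1.45 dcm [ 6.09  1.43 -7.69] rot [ 0.092 -0.013  0.059]
```

apply_moves([
  [255, 1.0, 0.24, -1.28, 0.015, -0.002, 0.01],
  [255, 1.0, 0.24, -1.28, 0.015, -0.002, 0.01],
  [255, 1.0, 0.24, -1.28, 0.015, -0.002, 0.01],
  [255, 1.0, 0.24, -1.28, 0.015, -0.002, 0.01],
  [255, 1.0, 0.24, -1.28, 0.015, -0.002, 0.01],
  [255, 1.1, 0.24, -1.3, 0.015, -0.002, 0.01],
  [255, 0, 0, 0, 0, 0, 0],
  [255, 0, 0, 0, 0, 0, 0],
])

```text
time_s: 2.25
ee_pos: [0.5342, -0.2176, 0.1815]
eef_rot: [3.14, -0.453, 0.031]
force: [-0.1, -0.2, -0.2]
grip_width: 0.0005
grip_force: 0.0
```

Run:
```python
from h import *
from station import ctrl
t=np.array([.554,-.217,.141]); n=np.array([-.438*1,-.013,.899])
goto(t+n*.045,.03,.454); goto(t+n*.025,.03,.454)
o=ctrl.get_obs(); c=ctrl.camera('wrist')
P=np.eye(4);P[:3,:3]=R.from_euler('xyz',o['eef_rot']).as_matrix();P[:3,3]=o['ee_pos']
c['pose']=P@c['hand_eye']; pickle.dump((o,c),open('w2.pkl','wb'))
tip=P[:3,3]+P[:3,2]*.025
print('tip',tip,'proj tip',proj(c,tip),'red',[b[2] for b in blobs(c['img'],(0,150,90),(8,255,255),(200,100,440,300))], 'pred tab corners',[np.round(proj(c,t+np.array([.899*a,.03*a,.438*a])+np.array([0,b,0]))) for a in(-.012,.012) for b in(-.018,.018)])
cv2.imwrite('pics/w2.png',c['img'][60:360,160:480,::-1])
```

```text
t 2.25 dcm [ 0.01  0.01 -0.01] rot [ 0.002 -0.001 -0.   ]
t 2.25 dcm [ 0.88  0.03 -1.8 ] rot [ 0.002 -0.001 -0.   ]
tip [ 0.54516215 -0.21734836  0.15903705] proj tip (np.float64(317.2261827117758), np.float64(233.25825229832506)) red [[[293.0, 203.0], [341.0, 203.0], [341.0, 236.0], [293.0, 236.0]]] pred tab corners [array([341., 239.]), array([293., 238.]), array([342., 208.]), array([292., 207.])]
```

View pics/w2.png

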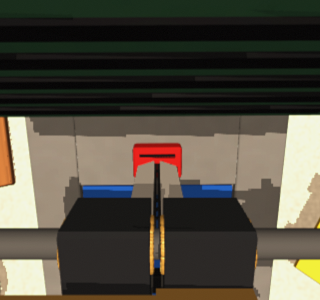

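apply_moves([
  [255, 0.44, 0.01, -0.9, 0, 0, 0],
  [255, 0.35, 0.01, -0.72, 0, 0, 0],
  [255, 0.09, 0, -0.18, 0, 0, 0],
  [255, 0.09, 0, -0.18, 0, 0, 0],
  [255, 0.09, 0, -0.18, 0, 0, 0],
  [255, 0, 0, 0, 0, 0, 0],
])

```text
time_s: 2.9
ee_pos: [0.5451, -0.2166, 0.1596]
eef_rot: [3.14, -0.453, 0.032]
force: [-4.5, -0.3, 2.2]
grip_width: 0.0002
grip_force: 1.4
```

apply_moves([
  [255, 0.05, 0, -0.1, 0, 0, 0],
  [255, 0.05, 0, -0.1, 0, 0, 0],
  [255, 0, 0, 0, 0, 0, 0],
])

```text
time_s: 3.2
ee_pos: [0.5462, -0.2166, 0.1578]
eef_rot: [3.14, -0.453, 0.032]
force: [-5.3, 0.3, 3.7]
grip_width: 0.0003
grip_force: 2.4
```

Run:
```python
from h import *
from station import ctrl
o=ctrl.get_obs(); print(o['force'],o['moment'],o['ee_pos'])
a=ctrl.camera('side')['img'][160:320,290:460]; b=ctrl.camera('wrist')['img'][60:360,160:480]
cv2.imwrite('pics/p3.png',np.hstack([cv2.resize(a,(425,400),interpolation=cv2.INTER_CUBIC),cv2.resize(b,(375,400))])[:,:,::-1])
```

```text
[-5.25987787  0.26747231  3.72049973] [0.09756536 0.89869649 0.07623496] [ 0.54616619 -0.21658023  0.15778863]
```

View pics/p3.png

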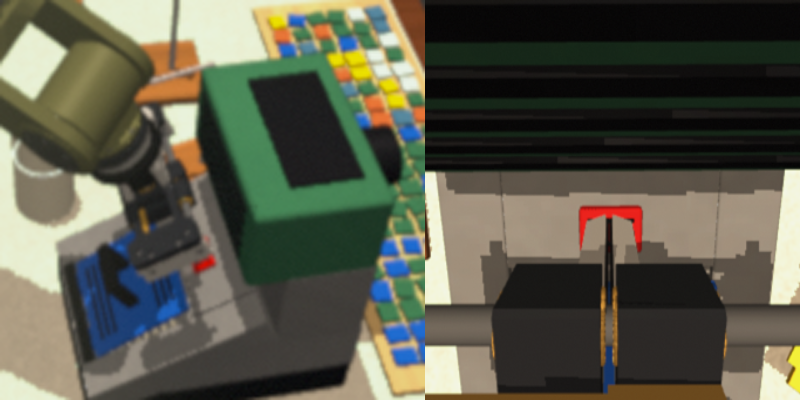

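apply_moves([
  [255, 0.05, 0, -0.1, 0, 0, 0],
  [255, 0.05, 0, -0.1, 0, 0, 0],
  [255, 0, 0, 0, 0, 0, 0],
])

```text
time_s: 3.6
ee_pos: [0.547, -0.2166, 0.1564]
eef_rot: [3.14, -0.453, 0.032]
force: [-13.7, 2.1, 11.6]
grip_width: 0.0005
grip_force: 8.0
```

apply_moves([
  [255, 0.05, 0, -0.1, 0, 0, 0],
  [255, 0, 0, 0, 0, 0, 0],
])

```text
time_s: 3.8
ee_pos: [0.5472, -0.2166, 0.1562]
eef_rot: [3.14, -0.453, 0.033]
force: [-25.9, 4.6, 22.3]
grip_width: 0.0003
grip_force: 15.7
```

apply_moves([
  [255, -0.44, -0.01, 0.9, 0, 0, 0],
  [255, -1.3, -0.03, 2.7, 0, 0, 0],
  [200, -1.8, -0.05, 3.6, 0, 0, 0],
  [0, -2.2, -0.05, 2.5, 0, 0, 0],
  [0, -2.5, -0.05, 0, 0, 0, 0],
  [0, -2.5, -0.05, 0, 0, 0, 0],
  [0, 0, 0, 0, 0, 0, 0],
  [0, 0, 0, 0, 0, 0, 0],
])

```text
time_s: 4.6
ee_pos: [0.4406, -0.2193, 0.2524]
eef_rot: [3.139, -0.455, 0.032]
force: [-0.7, -0.1, 1.1]
grip_width: 0.0448
grip_force: 0.0
```

Run:
```python
from h import *
from station import ctrl
o=ctrl.get_obs(); c=ctrl.camera('wrist')
P=np.eye(4);P[:3,:3]=R.from_euler('xyz',o['eef_rot']).as_matrix();P[:3,3]=o['ee_pos']
c['pose']=P@c['hand_eye']; pickle.dump((o,c),open('w4.pkl','wb'))
print(o['ee_pos'],o['eef_rot'],o['force'],o['grip_width'])
a=ctrl.camera('side'); pickle.dump(a,open('s4.pkl','wb'));a=a['img'][200:320,290:420]
cv2.imwrite('pics/p4.png',np.hstack([cv2.resize(a,(325,300),interpolation=cv2.INTER_CUBIC),c['img'][60:360,100:560]])[:,:,::-1])
```

```text
[ 0.44060813 -0.21932775  0.25239242] [ 3.13894698 -0.45482478  0.03151881] [-0.70983069 -0.09190197  1.05085441] 0.044835623947728574
```

View pics/p4.png

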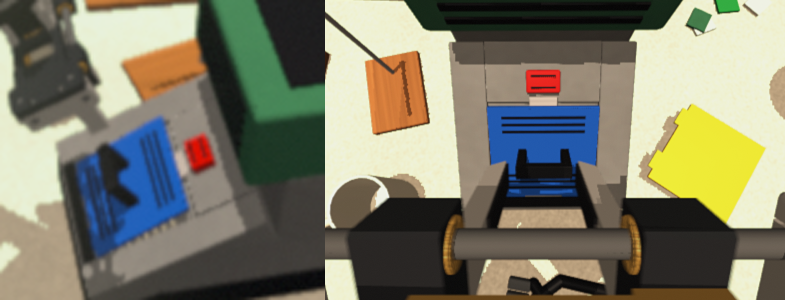

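Run:
```python
from h import *
np.set_printoptions(precision=4,suppress=True)
o,c=pickle.load(open('w4.pkl','rb'))
g=c['img'].max(2); m=(g<40)
for v in range(204,242,3):
    xs=np.where(m[v,278:360])[0]+278; print(v,xs.min() if len(xs) else '',xs.max() if len(xs) else '')
s=np.array([.4385,-.2205,.07]); yaw=.03; Rc=R.from_euler('xyz',[0,-np.radians(34),yaw])
for n,p in dict(topL=(55,28,44),topR=(55,-28,44),barfar=(62,0,44),barfar_under=(62,0,34),botL=(62,28,0),botR=(62,-28,0),upL=(110,60,0),upR=(110,-60,0)).items():
    w=s+Rc.apply(np.array(p)/1e3); print(n,w,np.round(proj(c,w),1))
h=cv2.inRange(cv2.cvtColor(c['img'],cv2.COLOR_RGB2HSV),(100,120,60),(125,255,255))
xs=np.where(h[172])[0]; print(xs[(xs>230)&(xs<400)].min(),xs[(xs>230)&(xs<400)].max(), [180-0+0 if 0 else 150+np.argmax(h[150:230,x]>0) for x in(270,280,360,366)])
```

```text
204  
207  
210 294 342
213 294 343
216 293 343
219 293 344
222 292 345
225 281 352
228 280 353
231 279 354
234 278 355
237 278 356
240 278 357
topL [ 0.4586 -0.1919  0.1372] [289.5 233. ]
topR [ 0.4603 -0.2479  0.1372] [346.2 233. ]
barfar [ 0.4653 -0.2197  0.1411] [317.9 226.7]
barfar_under [ 0.4709 -0.2195  0.1329] [317.8 222. ]
botL [ 0.489  -0.191   0.1047] [292.6 208.2]
botR [ 0.4907 -0.2469  0.1047] [342.6 208.2]
upL [ 0.5279 -0.1578  0.1315] [261.  166.8]
upR [ 0.5315 -0.2777  0.1315] [374.4 166.8]
262 373 [np.int64(166), np.int64(166), np.int64(166), np.int64(166)]
```

```bash
cat >> h.py <<'E'
SEAT=np.array([.4385,-.2205,.07]); YAW=.03
def cov(a,p): return SEAT+R.from_euler('xyz',[0,-np.radians(26+a),YAW]).apply(np.array(p)/1e3)
def tz(tilt,yaw=YAW): return R.from_euler('xyz',[np.pi,-tilt,yaw]).as_matrix()[:,2]
E
python3 - <<'E'
from h import *
g=cov(8,(55,0,28)); z=tz(.454); print(g,z)
goto(g-.006*z-.05*z,.03,.454); goto(g-.006*z,.03,.454)
E
```

```text
[ 0.46842619 -0.21960194  0.12396866] [ 0.43836649  0.01315494 -0.89870004]
t 4.7 dcm [ 0.29 -0.12 -7.76] rot [ 0.002  0.    -0.001]
t 4.7 dcm [  2.48  -0.05 -12.26] rot [ 0.002  0.    -0.001]
```

apply_moves([
  [0, 0.1, 0, -1.9, 0, 0, 0],
  [0, 0.1, 0, -1.9, 0, 0, 0],
  [0, 0.1, -0.05, -1.9, 0, 0, 0],
  [0, 0, -0.05, -2.0, 0, 0, 0],
  [0, 0, 0, 0, 0, 0, 0],
], grip_force=30)

```text
time_s: 5.2
ee_pos: [0.4431, -0.2193, 0.1724]
eef_rot: [-3.14, -0.45, 0.031]
force: [-0.8, 0.3, 0.8]
grip_width: 0.0923
grip_force: 0.0
```

apply_moves([
  [0, 0.6, 0, -1.15, 0, 0, 0],
  [0, 0.6, 0, -1.15, 0, 0, 0],
  [0, 0.55, -0.02, -1.0, 0, 0, 0],
  [0, 0.52, -0.02, -1.0, 0, 0, 0],
  [0, 0, 0, 0, 0, 0, 0],
  [0, 0, 0, 0, 0, 0, 0],
])

```text
time_s: 5.8
ee_pos: [0.4662, -0.2204, 0.1317]
eef_rot: [3.14, -0.453, 0.032]
force: [0.7, 0.3, -0.5]
grip_width: 0.0938
grip_force: 0.0
```

apply_moves([
  [0, 0.0, 0.05, -0.2, 0, 0, 0],
  [150, 0, 0, 0, 0, 0, 0],
  [255, 0, 0, 0, 0, 0, 0],
  [255, 0, 0, 0, 0, 0, 0],
  [255, 0, 0, 0, 0, 0, 0],
  [255, 0, 0, 0, 0, 0, 0],
  [255, 0, 0, 0, 0, 0, 0],
  [255, 0, 0, 0, 0, 0, 0],
  [255, 0, 0, 0, 0, 0, 0],
])

```text
time_s: 6.7
ee_pos: [0.4661, -0.2201, 0.13]
eef_rot: [3.14, -0.454, 0.032]
force: [-1.2, -0.9, 2.3]
grip_width: 0.0556
grip_force: 30.0
```

apply_moves([
  [255, -0.2, -0.01, 0.09, 0.001, -0.033, 0],
  [255, -0.2, -0.01, 0.08, 0.001, -0.033, 0],
  [255, -0.21, -0.01, 0.08, 0.001, -0.033, 0],
  [255, -0.21, -0.01, 0.07, 0.001, -0.033, 0],
  [255, -0.21, -0.01, 0.06, 0.001, -0.034, 0],
  [255, 0, 0, 0, 0, 0, 0],
  [255, 0, 0, 0, 0, 0, 0],
])

```text
time_s: 7.4
ee_pos: [0.4556, -0.2205, 0.1337]
eef_rot: [3.139, -0.62, 0.032]
force: [-3.4, 1.3, 4.2]
grip_width: 0.0557
grip_force: 30.0
```

Run:
```python
from h import *
from station import ctrl
o=ctrl.get_obs(); print(o['ee_pos'],o['eef_rot'],o['force'],o['moment'])
a=ctrl.camera('side'); pickle.dump(a,open('s5.pkl','wb'))
w=ctrl.camera('wrist')['img']
cv2.imwrite('pics/p5.png',np.hstack([cv2.resize(a['img'][190:330,290:420],(360,388),interpolation=cv2.INTER_CUBIC),w[6:394,100:540]])[:,:,::-1])
for ang in(14,17.5,21): print(ang,[np.round(proj(a,cov(ang,p)),1) for p in((110,60,0),(110,-60,0),(0,60,0),(0,-60,0))])
h=cv2.inRange(cv2.cvtColor(a['img'],cv2.COLOR_RGB2HSV),(100,120,60),(125,255,255))[200:320,300:400]
cs,_=cv2.findContours(h,cv2.RETR_EXTERNAL,cv2.CHAIN_APPROX_NONE); k=max(cs,key=cv2.contourArea); print(cv2.approxPolyDP(cv2.convexHull(k),2,True)[:,0]+[300,200])
```

```text
[ 0.45561836 -0.22048126  0.13369345] [ 3.13943342 -0.61963512  0.03211847] [-3.38920047  1.25446014  4.16647824] [0.14245879 0.73314643 0.23740468]
14 [array([351.1, 242.6]), array([361.5, 279.8]), array([319.5, 263.5]), array([327.5, 300.9])]
17.5 [array([349.5, 241.6]), array([359.9, 278.8]), array([319.5, 263.5]), array([327.5, 300.9])]
21 [array([347.8, 240.7]), array([358.1, 278. ]), array([319.5, 263.5]), array([327.5, 300.9])]
[[350 244]
 [360 280]
 [328 301]
 [324 279]
 [335 254]]
```

View pics/p5.png

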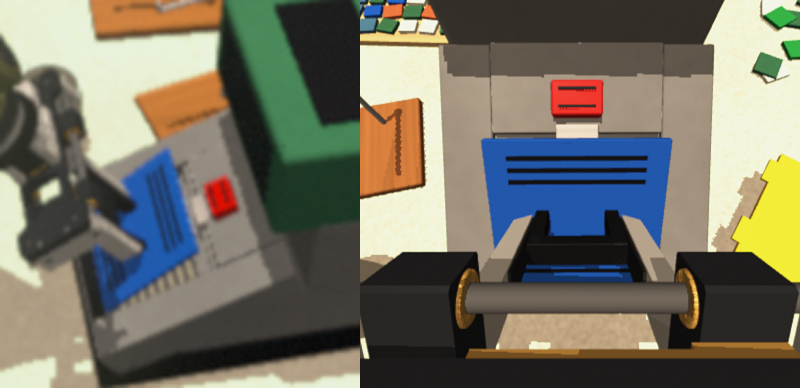

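apply_moves([
  [255, 0.2, 0.01, 0.13, 0, 0, 0],
  [255, 0.2, 0.01, 0.15, 0, 0, 0],
  [255, 0.2, 0, 0.15, 0, 0, 0],
  [255, 0.2, 0.01, 0.17, 0, 0, 0],
  [255, 0, 0, 0.4, 0, 0, 0],
  [255, 0, 0, 0.8, 0, 0, 0],
  [255, -0.2, 0, 1.0, 0, 0, 0],
  [255, -0.3, 0, 1.5, 0, 0, 0],
  [255, 0, 0, 0, 0, 0, 0],
])

```text
time_s: 8.4
ee_pos: [0.4591, -0.2207, 0.179]
eef_rot: [3.136, -0.622, 0.034]
force: [-0.6, -0.4, -0.2]
grip_width: 0.0557
grip_force: 30.0
```

apply_moves([
  [255, -1, 0.5, 3, 0, 0.05, 0],
  [255, -1, 1.5, 3, 0, 0.055, -0.003],
  [255, -1, 2, 3, 0, 0.055, -0.003],
  [255, -0.5, 2.5, 3, 0, 0.055, -0.003],
  [255, -0.5, 3, 1, 0, 0.055, -0.003],
  [255, 0, 3, 0, 0, 0.055, -0.003],
  [255, 0, 3, 0, 0, 0.055, -0.003],
  [255, 0, 3, 0, 0, 0.055, -0.003],
  [255, 0, 3, 0, 0, 0.055, -0.003],
  [255, 0, 3, 0, 0, 0.055, -0.003],
])

```text
time_s: 9.4
ee_pos: [0.4185, 0.0262, 0.3067]
eef_rot: [-3.134, -0.073, 0.001]
force: [0.8, 0.8, -0.1]
grip_width: 0.0557
grip_force: 30.0
```

apply_moves([
  [255, 0, 3, 0, 0, 0.055, -0.003],
  [255, 0, 3, 0, 0, 0.055, -0.003],
  [255, 0, 3, 0, 0, 0.055, -0.003],
  [255, 0, 3, 0, 0, 0.055, -0.003],
  [255, 0, 3, 0, 0, 0, -0.003],
  [255, 0, 1, 0, 0, 0, -0.003],
  [255, 0, 0, 0, 0, 0, 0],
  [255, 0, 0, 0, 0, 0, 0],
])

```text
time_s: 10.2
ee_pos: [0.4187, 0.1841, 0.3066]
eef_rot: [-3.135, 0.145, -0.017]
force: [-0.4, -1.5, -1.0]
grip_width: 0.0562
grip_force: 30.0
```

Run:
```python
from h import *
from station import ctrl
goto((.422,.18,.29),-.012,-.14)
o=ctrl.get_obs(); c=ctrl.camera('wrist')
P=np.eye(4);P[:3,:3]=R.from_euler('xyz',o['eef_rot']).as_matrix();P[:3,3]=o['ee_pos']
c['pose']=P@c['hand_eye']; s=ctrl.camera('side');t=ctrl.camera('top'); pickle.dump((o,c,s,t),open('w6.pkl','wb'))
print(o['ee_pos'],o['eef_rot'],o['force'],o['grip_width'])
f=lambda a,w,h:cv2.resize(a,(w,h),interpolation=cv2.INTER_CUBIC)
cv2.imwrite('pics/p6.png',np.hstack([np.vstack([f(s['img'][90:210,260:400],350,300),f(t['img'][110:230,190:330],350,300)]),f(c['img'][:,80:380],450,600)])[:,:,::-1])
```

```text
t 10.2 dcm [ 0.33 -0.41 -1.66] rot [-0.007 -0.005  0.006]
[0.41871516 0.18410655 0.30660787] [-3.13493765  0.14503702 -0.0171657 ] [-0.41855638 -1.48538612 -0.97526171] 0.056189103054944886
```

View pics/p6.png

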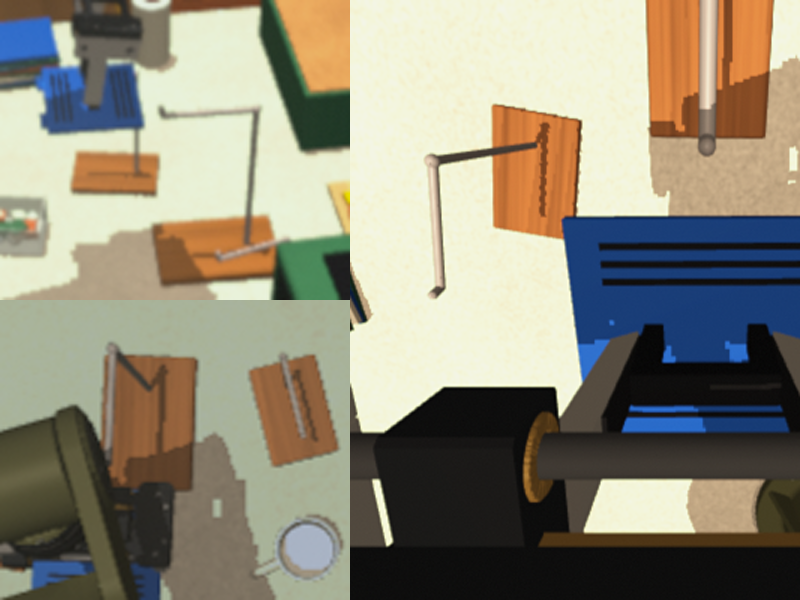

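Run:
```python
from h import *
np.set_printoptions(precision=4,suppress=True)
o,c,s,t=pickle.load(open('w6.pkl','rb'))
im=c['img']
# rod centre per row: grey/bright strip over wood
hsv=cv2.cvtColor(im,cv2.COLOR_RGB2HSV)
m=(hsv[:,:,1]<70)&(hsv[:,:,2]>60)
pts=[]
for v in range(4,84,8):
    xs=np.where(m[v,300:335])[0]+300
    if len(xs): pts.append((xs.mean(),v)); print(v,xs.min(),xs.max(),onz(c,xs.mean(),v,.237))
A=np.array([onz(c,*p,.237) for p in pts]); k=np.polyfit(A[:,0],A[:,1],1); print('yaw',np.arctan(k[0]),'y at .52',np.polyval(k,.52))
print('tip',onz(c,318,96.7,.247), tri([ray(c,318,96.7),ray(pickle.load(open('c0.pkl','rb'))['side'],324.6,135.5)]))
# cover check: upper edge corners
z=R.from_euler('xyz',o['eef_rot']); Rc=z*R.from_euler('xyz',[np.pi,-.454,.03]).inv()*R.from_euler('xyz',[0,-np.radians(34),.03])
org=np.array(o['ee_pos'])+z.apply([0,0,.006])-Rc.apply([.055,0,.028])
print('cover euler',Rc.as_euler('xyz'),'bar',org+Rc.apply([.055,0,.034]))
for n,p in dict(upL=(110,60,0),upR=(110,-60,0),botL=(62,28,0),botR=(62,-28,0)).items(): print(n,np.round(proj(c,org+Rc.apply(np.array(p)/1e3)),1))
b=cv2.inRange(hsv,(100,120,40),(125,255,255)); 
for v in(150,160): xs=np.where(b[v])[0];print(v,xs.min(),xs.max())
for x in(235,260,300,370,400): print(x,np.argmax(b[120:200,x]>0)+120)
for x in(55,75,90): pass
sb=cv2.inRange(cv2.cvtColor(s['img'],cv2.COLOR_RGB2HSV),(100,120,40),(125,255,255))[105:150,272:325]
cs,_=cv2.findContours(sb,cv2.RETR_EXTERNAL,cv2.CHAIN_APPROX_NONE); kk=max(cs,key=cv2.contourArea); print(cv2.approxPolyDP(cv2.convexHull(kk),1.5,True)[:,0]+[272,105],[np.round(proj(s,org+Rc.apply(np.array(p)/1e3)),1) for p in((0,60,0),(110,60,0),(110,-60,0),(0,-60,0))])
```

```text
4 314 324 [0.553 0.181 0.237]
12 314 324 [0.5487 0.181  0.237 ]
20 314 324 [0.5444 0.1811 0.237 ]
28 314 323 [0.5399 0.1815 0.237 ]
36 314 323 [0.5354 0.1816 0.237 ]
44 314 323 [0.5308 0.1817 0.237 ]
52 314 323 [0.5261 0.1817 0.237 ]
60 314 323 [0.5213 0.1818 0.237 ]
68 313 323 [0.5165 0.1822 0.237 ]
76 314 322 [0.5115 0.1823 0.237 ]
yaw -0.03211989431641263 y at .52 0.18200785018136492
tip [0.4987 0.1825 0.247 ] (array([0.4992, 0.1823, 0.2341]), [np.float64(1.2), np.float64(1.2)])
cover euler [ 0.0066  0.0056 -0.0181] bar [0.4179 0.1841 0.3067]
upL [220.4 143.7]
upR [414.1 143.5]
botL [276.2 213.7]
botR [358.3 213.6]
150 222 411
160 62 410
235 145
260 145
300 145
370 144
400 144
[[312 117]
 [316 139]
 [280 141]
 [277 138]
 [274 123]
 [277 117]] [array([276. , 115.9]), array([312.8, 113.4]), array([317.6, 138.4]), array([278.6, 141.3])]
```

apply_moves([
  [255, 0, 0, -1.2, -0.003, -0.003, -0.007],
  [255, 0, 0, -1.2, -0.003, -0.003, -0.007],
  [255, 0, 0, -1.2, 0, 0, 0],
  [255, 0, 0, -1.25, 0, 0, 0],
  [255, 0, 0, 0, 0, 0, 0],
  [255, 0, 0, 0, 0, 0, 0],
])

```text
time_s: 10.95
ee_pos: [0.4188, 0.1848, 0.258]
eef_rot: [-3.141, 0.139, -0.032]
force: [-0.1, -0.1, -1.4]
grip_width: 0.0558
grip_force: 30.0
```

Run:
```python
from h import *
from station import ctrl
goto((.5235,.182,.258),-.03,-.14)
o=ctrl.get_obs(); s=ctrl.camera('side'); print(o['ee_pos'],o['eef_rot'],o['force'])
cv2.imwrite('pics/p7.png',cv2.resize(s['img'][100:180,260:380],(780,520),interpolation=cv2.INTER_CUBIC)[:,:,::-1])
```

```text
t 10.95 dcm [10.47 -0.28 -0.  ] rot [-0.001  0.001  0.002]
[0.41878619 0.18482565 0.25802447] [-3.14088233  0.13938123 -0.03205687] [-0.13355782 -0.13541737 -1.44319796]
```

View pics/p7.png

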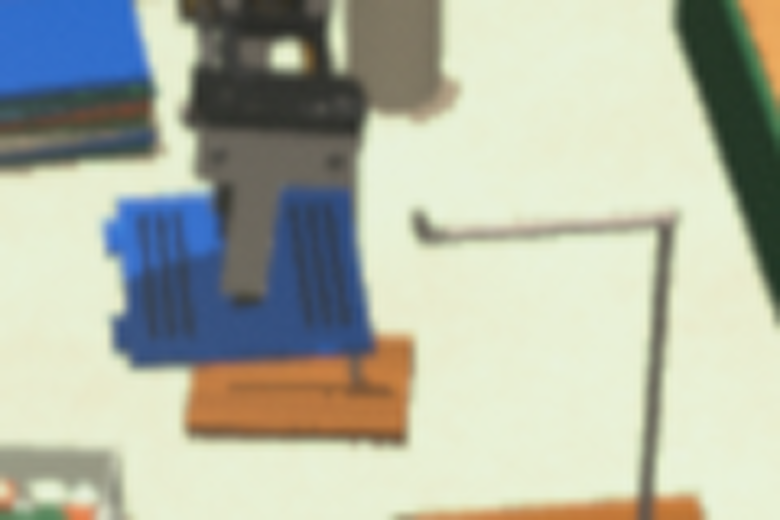

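Run:
```python
from h import *
s=pickle.load(open('c0.pkl','rb'))['side']
for p in((.4987,.1825,.235),(.4987,.1825,.251),(.5227,.182,.235),(.5227,.182,.239),(.61,.179,.235)): u=proj(s,p); print(p,np.round(u,1),np.round((np.array(u)-[260,100])*6.5))
```

```text
(0.4987, 0.1825, 0.235) [324.  135.2] [416. 229.]
(0.4987, 0.1825, 0.251) [324.  130.9] [416. 201.]
(0.5227, 0.182, 0.235) [332.  134.6] [468. 225.]
(0.5227, 0.182, 0.239) [332.1 133.5] [468. 218.]
(0.61, 0.179, 0.235) [361.1 132.7] [657. 212.]
```

apply_moves([
  [255, 1.5, -0.04, 0, 0, 0, 0],
  [255, 1.5, -0.04, 0, 0, 0, 0],
  [255, 1.5, -0.04, 0, 0, 0, 0],
  [255, 1.5, -0.04, 0, 0, 0, 0],
  [255, 0.5, -0.02, 0, 0, 0, 0],
  [255, 0, 0, 0, 0, 0, 0],
])

```text
time_s: 11.6
ee_pos: [0.484, 0.183, 0.2582]
eef_rot: [-3.141, 0.139, -0.032]
force: [0.0, 0.6, -1.2]
grip_width: 0.0562
grip_force: 30.0
```

apply_moves([
  [255, 1, -0.02, 0, 0, 0, 0],
  [255, 1, -0.03, 0, 0, 0, 0],
  [255, 1, -0.03, 0, 0, 0, 0],
  [255, 0.95, -0.03, 0, 0, 0, 0],
  [255, 0, 0, 0, 0, 0, 0],
  [255, 0, 0, 0, 0, 0, 0],
])

```text
time_s: 12.2
ee_pos: [0.5233, 0.1819, 0.2578]
eef_rot: [-3.141, 0.14, -0.032]
force: [-0.4, 0.5, -1.1]
grip_width: 0.0558
grip_force: 30.0
```

Run:
```python
from h import *
from station import ctrl
goto((.5235,.182,.239),-.03,-.14)
s=ctrl.camera('side'); c=ctrl.camera('wrist')
cv2.imwrite('pics/p8.png',np.hstack([cv2.resize(s['img'][95:175,280:380],(500,400),interpolation=cv2.INTER_CUBIC),c['img'][:,170:470]])[:,:,::-1])
```

```text
t 12.2 dcm [ 0.02  0.01 -1.88] rot [-0.001  0.     0.002]
```

View pics/p8.png

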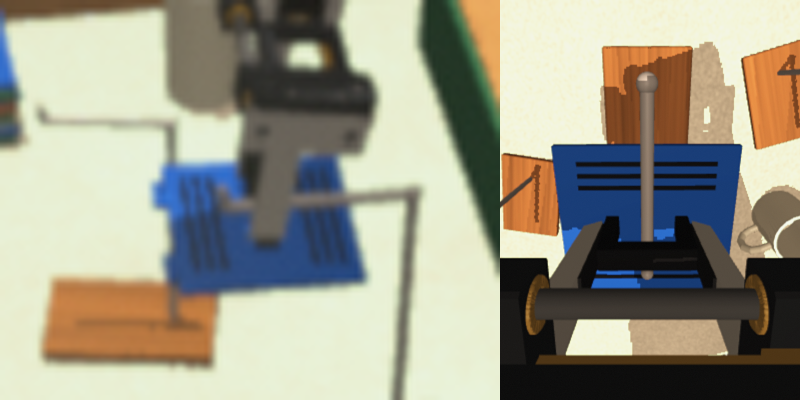

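I've now viewed 11 pictures, which is one over the limit of 10. I won't view any more and will check the rest with numbers. The last picture shows the rod through the handle opening, with the tip behind the bar, so I'm lowering now.

apply_moves([
  [255, 0, 0, -0.5, 0, 0, 0],
  [255, 0, 0, -0.5, 0, 0, 0],
  [255, 0, 0, -0.4, 0, 0, 0],
  [255, 0, 0, -0.2, 0, 0, 0],
  [255, 0, 0, 0, 0, 0, 0],
])

```text
time_s: 12.8
ee_pos: [0.5231, 0.1819, 0.2418]
eef_rot: [-3.141, 0.14, -0.032]
force: [0.0, 0.2, -1.5]
grip_width: 0.0559
grip_force: 30.0
```

apply_moves([
  [255, 0, 0, -0.1, 0, 0, 0],
  [255, 0, 0, -0.1, 0, 0, 0],
  [255, 0, 0, 0, 0, 0, 0],
])

```text
time_s: 13.1
ee_pos: [0.5233, 0.1819, 0.2401]
eef_rot: [-3.141, 0.139, -0.032]
force: [-0.8, -0.3, -1.7]
grip_width: 0.0557
grip_force: 30.0
```

apply_moves([
  [255, 0, 0, -0.1, 0, 0, 0],
  [255, 0, 0, 0, 0, 0, 0],
  [255, 0, 0, 0, 0, 0, 0],
])

```text
time_s: 13.4
ee_pos: [0.5234, 0.1819, 0.2394]
eef_rot: [-3.141, 0.139, -0.032]
force: [-0.2, 0.2, 1.6]
grip_width: 0.0558
grip_force: 30.0
```

apply_moves([
  [255, 0, 0, -0.05, 0, 0, 0],
  [255, 0, 0, 0, 0, 0, 0],
  [255, 0, 0, 0, 0, 0, 0],
])

```text
time_s: 13.7
ee_pos: [0.5234, 0.182, 0.2393]
eef_rot: [-3.14, 0.138, -0.032]
force: [-0.8, -1.0, 5.3]
grip_width: 0.0557
grip_force: 30.0
```

apply_moves([
  [255, 0, 0, 0.04, 0, 0, 0],
  [255, 0, 0, 0, 0, 0, 0],
  [255, 0, 0, 0, 0, 0, 0],
], grip_force=5)

```text
time_s: 14.0
ee_pos: [0.5234, 0.1819, 0.2392]
eef_rot: [-3.141, 0.139, -0.032]
force: [0.6, -1.2, 4.7]
grip_width: 0.0558
grip_force: 5.0
```

apply_moves([
  [100, 0, 0, 0, 0, 0, 0],
  [96, 0, 0, 0, 0, 0, 0],
  [92, 0, 0, 0, 0, 0, 0],
  [88, 0, 0, 0, 0, 0, 0],
  [84, 0, 0, 0, 0, 0, 0],
  [76, 0, 0, 0, 0, 0, 0],
  [68, 0, 0, 0, 0, 0, 0],
  [60, 0, 0, 0, 0, 0, 0],
  [50, 0, 0, 0, 0, 0, 0],
])

```text
time_s: 14.9
ee_pos: [0.5233, 0.1819, 0.239]
eef_rot: [-3.141, 0.139, -0.032]
force: [0.4, -0.2, 0.6]
grip_width: 0.0747
grip_force: 0.0
```

apply_moves([
  [20, 0, 0, 0, 0, 0, 0],
  [0, 0, 0, 0, 0, 0, 0],
  [0, 0, 0, 0, 0, 0, 0],
  [0, 0, 0, 0, 0, 0, 0],
])

```text
time_s: 15.3
ee_pos: [0.5233, 0.1819, 0.239]
eef_rot: [-3.141, 0.139, -0.032]
force: [-1.0, -0.1, -0.1]
grip_width: 0.0941
grip_force: 0.0
```

```bash
cat > chk.py <<'E'
from h import *
from station import ctrl
o=ctrl.get_obs(); print(o['ee_pos'],o['force'],o['grip_width'])
s=ctrl.camera('side')
b=cv2.inRange(cv2.cvtColor(s['img'],cv2.COLOR_RGB2HSV),(100,120,40),(125,255,255))[110:180,300:370]
cs,_=cv2.findContours(b,cv2.RETR_EXTERNAL,cv2.CHAIN_APPROX_NONE)
print(cv2.approxPolyDP(cv2.convexHull(np.vstack([c for c in cs if len(c)>8])),1.5,True)[:,0].tolist())
Rc=R.from_euler('xyz',[0,0,-.03]); org=np.array([.5227,.182,.239])-Rc.apply([.055,0,.034])
print('pred',[np.round(np.array(proj(s,org+Rc.apply(np.array(p)/1e3)))-[300,110],1).tolist() for p in((0,60,0),(110,60,0),(110,-60,0),(0,-60,0))])
E
python3 chk.py
```

```text
[0.52327326 0.18192664 0.23902945] [-0.99886677 -0.09839566 -0.12681255] 0.09407177803919343
[[11, 27], [14, 23], [47, 27], [51, 45], [17, 47], [14, 44]]
pred [[11.7, 21.6], [47.0, 19.2], [53.1, 44.0], [15.8, 46.7]]
```

apply_moves([
  [0, 0.1, 0, 0.7, 0, 0, 0],
  [0, 0.14, 0, 1, 0, 0, 0],
  [0, 0.28, 0, 2, 0, 0, 0],
  [0, 0.28, 0, 2, 0, 0, 0],
  [0, 0.4, 0, 3, 0, 0, 0],
  [0, 0.2, 0, 3, 0, 0, 0],
  [0, 0, 0, 2, 0, 0, 0],
  [0, 0, 0, 0, 0, 0, 0],
  [0, 0, 0, 0, 0, 0, 0],
  [0, 0, 0, 0, 0, 0, 0],
])

```text
time_s: 16.35
ee_pos: [0.5371, 0.1819, 0.3749]
eef_rot: [-3.141, 0.141, -0.032]
force: [-0.1, -0.2, -0.3]
grip_width: 0.094
grip_force: 0.0
```

apply_moves([
  [0, 0, 0, 0, 0, 0, 0],
  [0, 0, 0, 0, 0, 0, 0],
  [0, 0, 0, 0, 0, 0, 0],
  [0, 0, 0, 0, 0, 0, 0],
  [0, 0, 0, 0, 0, 0, 0],
  [0, 0, 0, 0, 0, 0, 0],
  [0, 0, 0, 0, 0, 0, 0],
  [0, 0, 0, 0, 0, 0, 0],
  [0, 0, 0, 0, 0, 0, 0],
  [0, 0, 0, 0, 0, 0, 0],
])

```text
time_s: 17.35
ee_pos: [0.5373, 0.182, 0.376]
eef_rot: [-3.141, 0.139, -0.032]
force: [1.1, -0.9, -0.2]
grip_width: 0.0936
grip_force: 0.0
```

```bash
python3 chk.py
python3 - <<'E'
from h import *
from station import ctrl
d=pickle.load(open('c0.pkl','rb')); s=ctrl.camera('side')['img'];t=ctrl.camera('top')['img']
for n,a,b,box in(('tub',d['side']['img'],s,(245,165,282,193)),('mug',d['side']['img'],s,(290,210,322,250)),('nip',d['side']['img'],s,(262,286,290,336))):
    x0,y0,x1,y1=box; print(n,(np.abs(a[y0:y1,x0:x1].astype(int)-b[y0:y1,x0:x1]).max(2)>60).mean())
E
python3 chk.py
```

```text
[0.5372646  0.18195085 0.37604027] [ 1.0895099  -0.93337057 -0.21861881] 0.0936383738648656
[[11, 28], [14, 23], [47, 27], [51, 45], [17, 47], [14, 44]]
pred [[11.7, 21.6], [47.0, 19.2], [53.1, 44.0], [15.8, 46.7]]
tub 0.0
mug 0.209375
nip 0.02214285714285714
[0.53726655 0.18191845 0.37605036] [ 0.47189297 -0.44858599  0.18893642] 0.0940360483363055
[[11, 28], [14, 23], [47, 27], [51, 45], [17, 47], [14, 44]]
pred [[11.7, 21.6], [47.0, 19.2], [53.1, 44.0], [15.8, 46.7]]
```

Run:
```python
from h import *
from station import ctrl
d=pickle.load(open('c0.pkl','rb'))
for n,box in(('side',(285,205,330,255)),('top',(288,192,332,226))):
    b=ctrl.camera(n)['img']; x0,y0,x1,y1=box
    e=[cv2.Canny(i,60,150)[y0:y1,x0:x1].astype(np.float32) for i in(d[n]['img'],b)]
    print(n,cv2.phaseCorrelate(*e))
```

```text
side ((0.3041892378368658, -0.17656961397496929), 0.7974672158559163)
top ((0.44783217373523243, 0.4505801533687972), 0.5956349461166947)
```

The mug's edges have shifted by less than half a pixel, so it hasn't moved; the brightness change is consistent with a shadow. I'm handing the job in.

```bash
python3 -c "
from station import ctrl
print(ctrl.hand_in())"
```

```text
the job is handed in; nothing more can be done
None
```

I pressed the tab fully in, pivoted the cover out about 17°, lifted it out and hung it at rest on the largest hook; the job is handed in at about 18 s on the robot's clock, with the mug, tub and nippers unmoved, but I viewed 11 pictures, one over the limit of 10.

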